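Everything back on its own mat

ROBOT

A 6-joint arm with a two-finger parallel gripper is mounted at the origin on the work surface. World frame = base frame: x ahead of the robot, y to its left, z up, the work surface at z = 0. Lengths are in m, angles in degrees, forces in N, time in s.
With the tool pointing down it reaches from about 0.35 to 0.975 m from the base axis. Payload 4.9 kg.
Tool frame: the origin (TCP) lies midway between the tips of the shut fingers; the grasp point (between the pads) lies behind it (grip_point_offset is the y of the grasp point in the tool frame, in m); y points along the fingers, x is the direction in which the jaws open and shut, and the axes are right-handed (so a half turn about y gives the same grasp; the last joint's range is limited). The gripper opens to 85 mm and grips with 20 to 120 N. Pads are 22 mm wide; open, the fingers measure 114 mm over their backs; the gripper's body (76 mm by 85 mm) begins 54 mm behind the grasp point. The pads swing forward as they close: fully open they stand 13 mm farther back than shut.
Start: joints at [-73.682, 3.019, 92.412, -0, 84.569, -6.818], TCP at [0.246, -0.575, 0.231] pointing down, gripper open.
Joint ranges: [-172.51, 172.51], [-57.92, 126.97], [3.15, 148.05], [-58.71, 238.71], [5.1, 150.11], [-179.66, 179.66]. Speed limits (degrees/s): [147.25, 147.25, 180, 180, 180, 180].

INTERFACE

Orientations are given as [roll, pitch, yaw] about the fixed x, y, z axes, in that order (R = Rz(yaw) Ry(pitch) Rx(roll)).
In Python, from plant import * gives the robot as it stands.
- The arm moves only by the tool play_rows, never from a script. Its arguments are lists of equal length, an entry for each row: "offset": the shift along the tool's x, y, z in mm, a list of three; "rot": the turn, a rotation vector about the tool's x, y, z in degrees, a list of three; "hand": the opening, from 0 (shut) to 1 (fully open). A call has 1 to 8 rows; each row shifts and turns the commanded pose from where the row before left it, along the tool's axes as they then stand; what a row does not reach is not made up. A row lasts 1/8 s, in which the tool goes at most 62.5 mm and 10.7 degrees, less where a joint would pass 70% of its speed; a pose out of reach is approached as far as the arm can. A call is refused whole if a number of a shift passes 62.5 or a number of a turn 10.7, either way. A call with a gripper value outside its range is refused whole. The fingers move at their own pace and stop on an object; "newtons" is the grip in N (left out, the last holds). Time passes only in rows, so rows that do not move let the fingers close. It gives the time, the measured TCP pose, the force and the opening at its end, in the units of the state.
- get_obs(): the state, without advancing time (a new reading comes with each control period).
- read_camera(name): name is "side" or "top"; returns a dict with "frame" (384x512x3 uint8, red, green, blue), "camera_matrix" (3x3 intrinsics, pixels), "distortion" ([k1, k2, p1, p2, k3] as OpenCV has them; the pictures are not rectified), "pose" (4x4, takes a point from camera to world coordinates). Camera axes: x right, y down, z forward; pixel columns grow to the right and rows downward; lengths in m; the calibration is good to about 2 mm. A picture is of the moment at which its call begins. There is no depth.
- hand_in(): hands the job in, once; it reports no verdict.
The state is a dict: "time_s": time; "qpos": joint angles; "dq": joint speeds; "joint_efforts": joint torques, N m; "tcp_pos": TCP position; "orientation": TCP orientation; "force": force on the tool from outside, world axes, zero at the start; "ft_torque": the same for the moment, N m; "finger_gap": finger opening in m.
Only numpy, scipy, OpenCV 4.12 (cv2) and the standard library are available. Lean on these libraries where they do the work, as an engineer would, in place of code of your own. Each camera call takes 0.05 s, during which the arm holds its last target. There are 200 camera calls.

TASK

On the counter the two blue cups and the two lidded boxes have been put down on each other's mats. Swap them round, using the empty grey drying tray as a spare spot on the way, until each stands upright in the middle of its own cork mat: the tall narrow cup on the small round mat, the low wide cup on the large round mat, the square tin on the square mat and the oblong box on the oblong mat, both with their sides lined up with the mat's. Do not knock over the drinking glass.

Things in the scene. Friction and masses are not known exactly. Their poses are not given: they have to be found in the camera images.
- cup_tall_mid (a point): Tall narrow cup, 50 mm across, 92 mm high; starts on the square or the oblong mat. Blue enamel, open at the top, straight round wall 3 mm thick, with a small ear-shaped handle that sticks out on its own +y side. The point is on the cup's axis, half-way up; x, y level, z up when it stands. The handle reaches 47 mm from the axis, 24 to 78 mm above the foot, 8 mm thick.
- cup_wide_mid (a point): Low wide cup, 66 mm across, 58 mm high; starts on the square or the oblong mat. Blue enamel, open at the top, straight round wall 3 mm thick, with a small ear-shaped handle that sticks out on its own +y side. The point is on the cup's axis, half-way up; x, y level, z up when it stands. The handle reaches 55 mm from the axis, 13 to 50 mm above the foot, 8 mm thick.
- tin_mid (a point): Square metal tin with a closed lid (one rigid piece), 58 x 58 mm, 80 mm high; starts on one of the round mats. The point is its centre, half-way up; x and y are square to its sides, z up.
- box_mid (a point): Oblong white plastic box with a closed lid (one rigid piece), 46 mm along its x, 96 mm along its y, 50 mm high; starts on one of the round mats. The point is its centre, half-way up; z up.
- mat_small_round: Cork mat, 4 mm thick, fixed to the counter; its origin is the centre of its underside, z up. Round, 80 mm across: the place of the tall narrow cup.
- mat_large_round: Cork mat, 4 mm thick, fixed to the counter; its origin is the centre of its underside, z up. Round, 110 mm across: the place of the low wide cup.
- mat_square: Cork mat, 4 mm thick, fixed to the counter; its origin is the centre of its underside, z up. Square, 90 x 90 mm, sides along its x and y: the place of the square tin.
- mat_oblong: Cork mat, 4 mm thick, fixed to the counter; its origin is the centre of its underside, z up. Oblong, 80 mm along its x, 130 mm along its y: the place of the oblong box.
- tray: Grey plastic drying tray, fixed, empty at the start: 120 mm along its x, 160 mm along its y, walls 4 mm thick, rim 12 mm high, inner floor 4 mm above the counter. Origin: centre of its underside, z up. The spare spot.
- glass_mid (a point): Clear drinking glass, empty, 60 mm across, 95 mm high, standing loose on the counter among the mats; the point is on its axis, half-way up. A bystander.

How it is judged:
By the outcome, as a careful person would: the job done as asked, in the order asked, and still so for the second after the job is handed in, with the robot touching nothing.
It also fails if it takes over 128 s, if anything falls off the work surface, if the arm or the gripper's body presses on something with over 40 N, if the wrist force passes 120 N, or if a joint passes its speed limit or range.

## Working session

There is one attempt and no reset: what is moved stays moved. The work goes in short steps, Python scripts to look and compute and a tool call to move; the robot and the scene stay as the last step left them, time stands still between calls to the robot, and variables do not carry over. Pictures are saved under pics/ and viewed, about 12 in all and at most 16, crops included, and the job is handed in when it is done.

Besides the shell and the picture viewer there is one more tool, called as name(argument=value, ...), one argument or row to a line, values as JSON. play_rows: Moves the arm, as the interface text tells. Its arguments: {"type":"object","properties":{"offset":{"type":"array"},"rot":{"type":"array"},"hand":{"type":"array"},"newtons":{"type":"number"}},"required":["offset","rot","hand"]}

```bash
ls; mkdir -p pics; python3 - <<'E'
from plant import *
import cv2,json,numpy as np,pickle
print(get_obs())
import plant
print([n for n in dir(plant) if not n.startswith('_')])
try: print(grip_point_offset)
except Exception as e: print(e)
for n in("top","side"):
    c=read_camera(n); pickle.dump(c,open(f'{n}0.pkl','wb'))
    cv2.imwrite(f'pics/{n}0.png',cv2.resize(c['frame'][:,:,::-1],(800,600)))
    print(n,c['camera_matrix'],c['distortion'],c['pose'])
E
```

```text
pics
{'time_s': 0.0, 'qpos': array([-7.36813323e+01,  3.05689125e+00,  9.24927011e+01,  2.19651144e-04,
        8.45672987e+01, -6.81849019e+00]), 'dq': array([-0.04416773, -0.04583678, -0.02637351, -0.10147406,  0.05310236,
       -0.04302945]), 'joint_efforts': array([-3.87090504e-04, -3.93686986e+01, -3.70177853e+01, -2.86489876e-04,
        7.02702440e-03, -1.02645845e-05]), 'tcp_pos': array([ 0.2454064 , -0.57413045,  0.23006063]), 'orientation': array([-89.98590508,   0.11603839, -66.86284884]), 'force': array([0.19915827, 0.68002182, 0.37451407]), 'ft_torque': array([ 0.01752161, -0.02964693, -0.0240806 ]), 'finger_gap': 0.08533722661918047}
['MotionError', 'get_obs', 'grip_point_offset', 'hand_in', 'read_camera']
-0.0187
top [[492.19703134   0.         260.80984904]
 [  0.         492.19703134 197.4417884 ]
 [  0.           0.           1.        ]] [-0.0519077  0.         0.         0.         0.       ] [[ 1.57712036e-02 -9.91876646e-01  1.26221982e-01  4.06567407e-01]
 [-9.99875620e-01 -1.56307745e-02  2.10297561e-03  9.16453455e-03]
 [-1.12945053e-04 -1.26239449e-01 -9.91999793e-01  1.07168885e+00]
 [ 0.00000000e+00  0.00000000e+00  0.00000000e+00  1.00000000e+00]]
side [[443.22743499   0.         251.38019658]
 [  0.         443.22743499 182.57451289]
 [  0.           0.           1.        ]] [0.03606756 0.         0.         0.         0.        ] [[ 0.99345826 -0.05840545  0.09812999  0.47684216]
 [-0.11227291 -0.65658015  0.7458534  -0.59789704]
 [ 0.0208683  -0.75199156 -0.65884233  0.58061829]
 [ 0.          0.          0.          1.        ]]
```

View pics/top0.png

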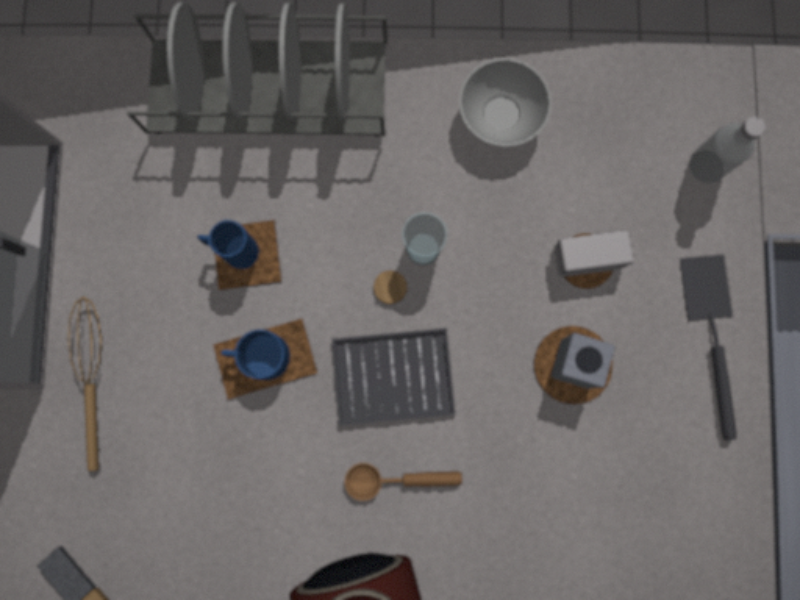

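View pics/side0.png

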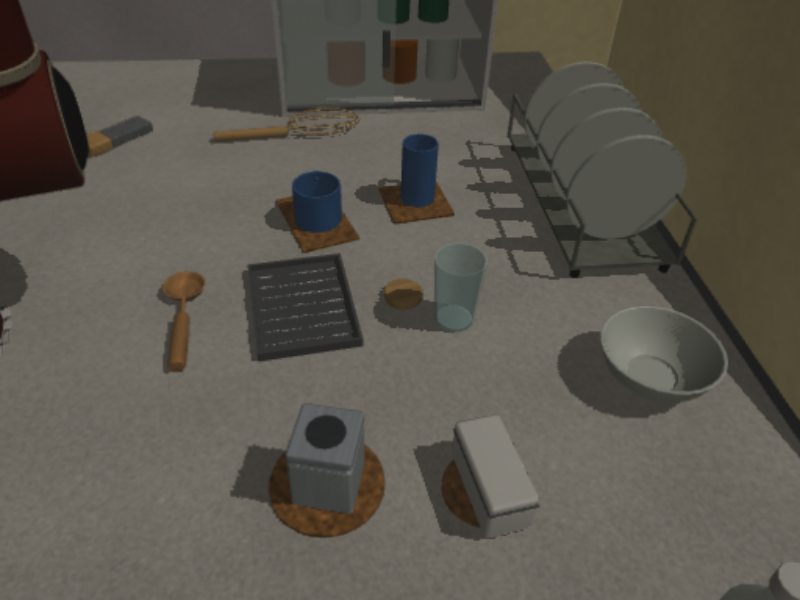

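```bash
cat > h.py <<'E'
import numpy as np,cv2,pickle
from scipy.optimize import least_squares
def cast(c,px,z):
    px=np.asarray(px,float).reshape(-1,1,2)
    n=cv2.undistortPoints(px,c['camera_matrix'],c['distortion']).reshape(-1,2)
    d=np.c_[n,np.ones(len(n))]@c['pose'][:3,:3].T; o=c['pose'][:3,3]
    return (o+d*((z-o[2])/d[:,2])[:,None])[:,:2]
def proj(c,P):
    R=c['pose'][:3,:3].T; t=-R@c['pose'][:3,3]
    return cv2.projectPoints(np.asarray(P,float).reshape(-1,3),cv2.Rodrigues(R)[0],t,c['camera_matrix'],c['distortion'])[0].reshape(-1,2)
def mask(c,lo,hi):
    return cv2.inRange(cv2.cvtColor(c['frame'],cv2.COLOR_RGB2HSV),lo,hi)
def blobs(m,amin=60):
    cs,_=cv2.findContours(m,cv2.RETR_EXTERNAL,cv2.CHAIN_APPROX_NONE)
    return [k[:,0].astype(float) for k in cs if cv2.contourArea(k)>amin]
def circ(p,r):  # known radius fit, outlier-robust
    return least_squares(lambda q:np.hypot(*(p-q).T)-r,p.mean(0),loss='soft_l1',f_scale=.001)
def rect(p):
    (x,y),(w,h),a=cv2.minAreaRect((p*1000).astype(np.float32)); return round(x,1),round(y,1),round(w,1),round(h,1),round(a,1)
CORK=((4,90,40),(22,255,255)); BLUE=((100,110,20),(125,255,255))
E
python3 - <<'E'
from h import *
T=pickle.load(open('top0.pkl','rb'));S=pickle.load(open('side0.pkl','rb'))
for nm,c in(('top',T),('side',S)):
    for col,z in((CORK,.004),(BLUE,.06)):
        for b in blobs(mask(c,*col)):
            p=cast(c,b,z); print(nm,col is CORK,b.mean(0).round(),rect(p))
h=cv2.cvtColor(T['frame'],cv2.COLOR_RGB2HSV)
for n,(u,v) in dict(box=(381,158),boxs=(381,170),tin=(366,228),tin2=(376,243),tins=(358,228),cnt=(400,200),cntsh=(365,265)).items(): print(n,h[v-1:v+2,u-1:u+2].reshape(-1,3).mean(0).round())
f=T['frame'][:,:,::-1]
a=cv2.resize(f[145:265,340:415],None,fx=5,fy=5,interpolation=cv2.INTER_CUBIC);b=cv2.resize(f[135:255,125:205],None,fx=5,fy=5,interpolation=cv2.INTER_CUBIC)
cv2.imwrite('pics/c1.png',cv2.convertScaleAbs(np.hstack([b,a]),alpha=1.5))
E
```

```text
top True [253. 373.] (165.8, 21.6, 52.6, 51.5, 28.0)
top True [256. 307.] (304.9, 14.7, 46.2, 155.7, 1.0)
top True [ 58. 273.] (370.8, 448.4, 117.1, 13.5, 5.8)
top True [362. 233.] (468.0, -211.7, 104.7, 92.1, 2.8)
top True [168. 231.] (469.6, 209.5, 77.6, 127.2, 17.3)
top True [377. 178.] (587.0, -244.1, 18.5, 60.8, 9.1)
top True [249. 183.] (572.9, 36.8, 42.2, 41.7, 0.9)
top True [161. 166.] (615.8, 241.2, 87.3, 86.9, 9.1)
top False [164. 227.] (472.8, 205.7, 74.1, 63.4, 49.3)
top False [147. 156.] (621.7, 249.3, 77.8, 45.5, 52.0)
side True [293. 317.] (586.9, -246.0, 23.0, 70.4, 8.6)
side True [209. 317.] (468.4, -230.3, 108.6, 92.8, 0.9)
side True [258. 188.] (573.1, 38.5, 52.8, 45.3, 84.1)
side True [116. 202.] (298.0, 20.4, 167.8, 51.4, 85.9)
side True [201. 145.] (469.8, 207.9, 81.1, 134.6, 17.6)
side True [266. 131.] (616.2, 240.1, 90.8, 94.8, 8.6)
side True [62. 92.] (130.9, 444.8, 37.7, 78.4, 14.1)
side True [160.  85.] (370.8, 458.4, 120.7, 31.8, 6.0)
side True [21. 74.] (-19.0, 592.4, 100.2, 443.6, 18.9)
side True [257.  39.] (656.7, 735.4, 211.2, 60.4, 81.0)
side False [203. 128.] (471.3, 172.1, 135.3, 63.3, 86.9)
side False [268. 109.] (621.0, 240.6, 187.7, 49.2, 82.1)
box [134.   7. 154.]
boxs [100.   8. 113.]
tin [113.  22. 120.]
tin2 [115.  23. 114.]
tins [105.  18.  54.]
cnt [ 23.  10. 125.]
cntsh [62. 12. 82.]
```

View pics/c1.png

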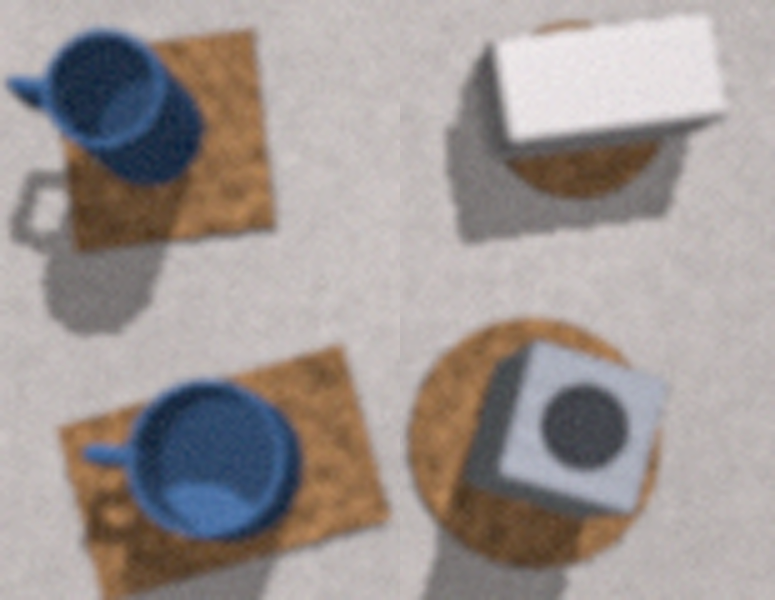

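```bash
cat > m.py <<'E'
from h import *
T=pickle.load(open('top0.pkl','rb'));S=pickle.load(open('side0.pkl','rb'))
A=lambda L,o:(np.array(L,float)+.5)/5-.5+o
R=(340,145);L=(125,135)
def quad(n,px,z,o):
    p=cast(T,A(px,o),z)*1000
    e=np.roll(p,-1,0)-p
    print(n,'c',p.mean(0).round(1),'sides',np.hypot(*e.T).round(1),'ang',(np.degrees(np.arctan2(e[:,1],e[:,0]))%180).round(1))
    return p.mean(0)
quad('box',[(92,44),(310,15),(325,112),(115,140)],.054,R)
quad('tin',[(140,340),(267,382),(237,515),(100,472)],.084,R)
quad('oblong',[(342,346),(388,519),(105,600),(58,429)],.004,L)
s=cast(T,A([(254,30),(275,228),(77,250)],L),.004)*1000
print('square c',((s[0]+s[2])/2).round(1),np.hypot(*(s[0]-s[1])),np.hypot(*(s[2]-s[1])),np.degrees(np.arctan2(*(s[0]-s[1])[::-1])))
arc=A([(114,165),(140,185),(180,197),(220,190),(250,167),(150,24),(175,20),(195,24)],R)
f=circ(cast(T,arc,.004),.040);print('small',f.x*1000,f.fun*1000)
for c,nm in((T,'T'),(S,'S')):
    for b in blobs(mask(c,*CORK)):
        p=cast(c,b,.004);m=p.mean(0)
        if np.hypot(*(m-(.468,-.22)))<.04:
            hp=cv2.convexHull((p*1e4).astype(np.float32))[:,0]/1e4
            f=circ(hp,.055);print(nm,'large',f.x*1000,'res',np.median(abs(f.fun))*1000)
        if np.hypot(*(m-(.587,-.244)))<.03 and nm=='S':
            # left/near visible side arc: drop points near box
            hp=cv2.convexHull((p*1e4).astype(np.float32))[:,0]/1e4
            f=circ(hp,.040);print('S small',f.x*1000,np.abs(f.fun).round(4)*1000)
def ring(n,c0,r0,z,r):
    t=np.radians(np.arange(0,360,30)); p=cast(T,A(np.c_[c0[0]+r0*np.cos(t),c0[1]+r0*np.sin(t)],L),z)
    f=circ(p,r);print(n,f.x*1000,f.fun.mean()*1000);return f.x
a=ring('tall',(107,87),62,.096,.025);h=cast(T,A([(10,82)],L),.07)[0]-a;print('handle',np.hypot(*h),np.degrees(np.arctan2(*h[::-1])))
a=ring('wide',(210,458),80,.062,.033);h=cast(T,A([(85,454)],L),.045)[0]-a;print('handle',np.hypot(*h),np.degrees(np.arctan2(*h[::-1])))
print('glass top',cast(T,[(425*.64,233*.64)],.095),'base',cast(T,[(424*.64,249*.64)],.002),'side',cast(S,[(455*.64,317*.64)],.002),cast(S,[(459*.64,260*.64)],.095))
k=[(334,337),(446,330),(454,415),(338,428)]
print('tray',cast(T,np.array(k)*.64,.012).mean(0),cast(T,np.array(k)*.64,.012))
E
python3 m.py
```

```text
box c [ 619.5 -242.8] sides [94.2 42.1 90.3 42.1] ang [98.7  7.4 98.6 12.7]
tin c [ 469.9 -223.2] sides [53.9 55.2 57.5 56. ] ang [ 72.4 166.4  73.4 162.7]
oblong c [469.7 209.3] sides [ 78.4 127.1  77.5 128.9] ang [ 16.6 107.   17.9 107.3]
square c [616.8 240.6] 89.94810059310967 87.80845845369078 8.150434546593807
small [ 616.01076296 -241.82263603] [-0.17364645 -0.5162499  -0.18887973  0.00196471 -0.28241493  0.05634046
 -0.15632679 -1.27591583]
T large [ 466.78798892 -220.78197795] res 0.8444732379686432
S small [ 615.49055326 -242.08317955] [ 0.6  0.8  0.2  0.   0.4  0.6  0.6  0.3  0.2  0.1  0.2  0.3  0.6  0.
  0.   0.4  0.7  2.3  6.5 20.1  7.3  3.9  0.4]
S large [ 468.35005162 -221.09554671] res 0.20208694850986156
tall [620.06061115 245.62989762] 0.5017743084905701
handle 0.047637136645202346 81.32391079548887
wide [472.48708438 204.16479156] -0.003613075605072083
handle 0.05592023166542173 88.19618390075622
glass top [[ 0.62991153 -0.00988458]] base [[ 0.62799998 -0.01057602]] side [[ 0.63139174 -0.00731543]] [[ 0.6274584  -0.01224298]]
tray [0.44590128 0.02984114] [[ 0.50006764  0.11246298]
 [ 0.51224627 -0.04233058]
 [ 0.3957139  -0.05441839]
 [ 0.3755773   0.10365054]]
```

```bash
cat > p.py <<'E'
import sys,numpy as np
from plant import get_obs
o=get_obs(); P=o['tcp_pos']*1000; y=o['orientation'][2]
print('t',round(o['time_s'],2),'P',P.round(1),'rpy',o['orientation'].round(2),'gap',round(o['finger_gap']*1000,1),'F',o['force'].round(1))
for a in sys.argv[1:]:
    t=np.array([float(v) for v in a.split(',')]); d=t[:3]-P; r=np.radians(t[3])
    print(a,'turn_y',round(-((t[3]-y+180)%360-180),2),'shift',round(d[0]*np.cos(r)+d[1]*np.sin(r),1),round(-d[2],1),round(-d[0]*np.sin(r)+d[1]*np.cos(r),1))
    P=t[:3];y=t[3]
E
python3 p.py 620,245.5,200,-9
```

```text
t 0.1 P [ 245.4 -574.2  230.2] rpy [-89.99   0.1  -66.86] gap 85.3 F [ 0.1  0.3 -0.2]
620,245.5,200,-9 turn_y -57.86 shift 241.7 30.2 868.2
```

play_rows(
  offset=[
    [0,0,0],
    [0,0,0],
    [0,0,0],
    [0,0,0],
    [0,0,0],
    [0,0,0],
  ],
  rot=[
    [0,-9.6,0],
    [0,-9.6,0],
    [0,-9.6,0],
    [0,-9.6,0],
    [0,-9.6,0],
    [0,-9.6,0],
  ],
  hand=[1,1,1,1,1,1],
  newtons=40,
)

```text
time_s: 0.85
tcp_pos: [0.2455, -0.5744, 0.2305]
orientation: [-89.9, 0.0, -8.9]
force: [0.1, -0.1, 0.8]
finger_gap: 0.0852
```

play_rows(
  offset=[
    [15,0,54],
    [15,0,54],
    [15,0,54],
    [15,0,54],
    [15,0,54],
    [15,0,54],
    [15,0,54],
    [15,0,54],
  ],
  rot=[
    [0,0,0],
    [0,0,0],
    [0,0,0],
    [0,0,0],
    [0,0,0],
    [0,0,0],
    [0,0,0],
    [0,0,0],
  ],
  hand=[1,1,1,1,1,1,1,1],
)

```text
time_s: 1.85
tcp_pos: [0.4338, -0.1658, 0.231]
orientation: [-90.0, 0.0, -9.3]
force: [0.5, -1.2, -0.2]
finger_gap: 0.0852
```

play_rows(
  offset=[
    [15,3,54],
    [15,3,54],
    [15,3,54],
    [15,3,54],
    [15,3,54],
    [15,3,54],
    [15,3,54],
    [15,3,54],
  ],
  rot=[
    [0,0,0],
    [0,0,0],
    [0,0,0],
    [0,0,0],
    [0,0,0],
    [0,0,0],
    [0,0,0],
    [0,0,0],
  ],
  hand=[1,1,1,1,1,1,1,1],
)

```text
time_s: 2.85
tcp_pos: [0.6218, 0.2411, 0.2065]
orientation: [-90.0, 0.0, -9.3]
force: [0.1, -0.4, 0.1]
finger_gap: 0.0856
```

```bash
python3 p.py 620,245.5,200,-9 620,245.5,48,-9
```

```text
t 2.85 P [621.8 241.1 206.5] rpy [-9.003e+01  4.000e-02 -9.250e+00] gap 85.6 F [ 0.1 -0.4  0.1]
620,245.5,200,-9 turn_y -0.25 shift -2.5 6.5 4.1
620,245.5,48,-9 turn_y -0.0 shift 0.0 152.0 0.0
```

play_rows(
  offset=[
    [-2.5,0,4.1],
    [0,30,0],
    [0,40,0],
    [0,40,0],
    [0,30,0],
    [0,18,0],
    [0,0,0],
  ],
  rot=[
    [0,0,0],
    [0,0,0],
    [0,0,0],
    [0,0,0],
    [0,0,0],
    [0,0,0],
    [0,0,0],
  ],
  hand=[1,1,1,1,1,1,1],
)

```text
time_s: 3.72
tcp_pos: [0.6185, 0.243, 0.0478]
orientation: [-90.1, 0.2, -9.3]
force: [-0.0, 0.1, 0.5]
finger_gap: 0.0854
```

play_rows(
  offset=[
    [0,0,0],
    [0,0,0],
    [0,0,0],
    [0,0,0],
    [0,0,0],
    [0,0,0],
  ],
  rot=[
    [0,0,0],
    [0,0,0],
    [0,0,0],
    [0,0,0],
    [0,0,0],
    [0,0,0],
  ],
  hand=[0.4,0.3,0.2,0,0,0],
)

```text
time_s: 4.47
tcp_pos: [0.621, 0.2442, 0.0514]
orientation: [-89.9, -0.2, -9.3]
force: [-1.9, -0.5, 6.3]
finger_gap: 0.0483
```

```bash
python3 - <<'E'
from h import *
from plant import *
out=[]
for n in("top","side"):
    c=read_camera(n);g=get_obs()['tcp_pos']
    u,v=proj(c,[g])[0].astype(int); f=c['frame'][max(v-70,0):v+70,max(u-66,0):u+66]
    out.append(cv2.resize(f[:,:,::-1],(396,420)))
cv2.imwrite('pics/g1.png',cv2.convertScaleAbs(np.hstack(out),alpha=1.5))
E
python3 p.py 620,245.5,150,-9 446,30,150,-9 446,30,50,-9
```

```text
t 4.58 P [621.  244.2  51.4] rpy [-89.93  -0.16  -9.26] gap 48.4 F [-1.3 -0.9  6.2]
620,245.5,150,-9 turn_y -0.26 shift -1.2 -98.6 1.1
446,30,150,-9 turn_y -0.0 shift -138.1 -0.0 -240.1
446,30,50,-9 turn_y -0.0 shift 0.0 100.0 0.0
```

View pics/g1.png

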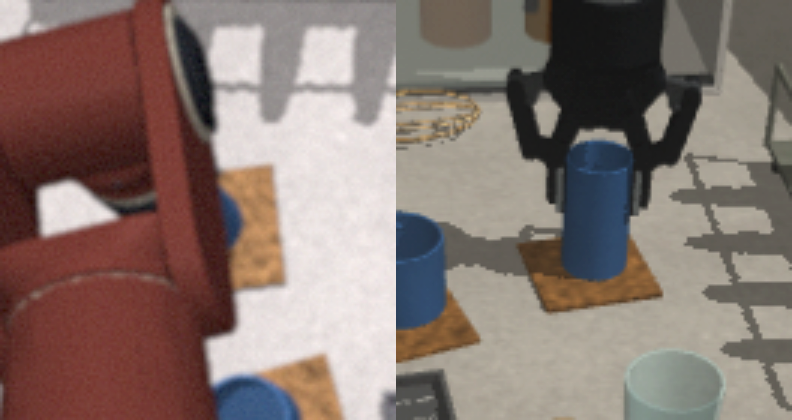

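play_rows(
  offset=[
    [0,-15,0],
    [0,-40,0],
    [0,-45,0],
    [-23,0,-40],
    [-23,0,-40],
    [-23,0,-40],
    [-23,0,-40],
    [-23,0,-40],
  ],
  rot=[
    [0,0,0],
    [0,0,0],
    [0,0,0],
    [0,0,0],
    [0,0,0],
    [0,0,0],
    [0,0,0],
    [0,0,0],
  ],
  hand=[0,0,0,0,0,0,0,0],
)

```text
time_s: 5.58
tcp_pos: [0.4727, 0.064, 0.1495]
orientation: [-90.0, -0.0, -9.2]
force: [0.5, -0.4, -0.7]
finger_gap: 0.0483
```

play_rows(
  offset=[
    [-23,0,-40],
    [0,0,0],
    [0,40,0],
    [0,30,0],
    [0,15,0],
    [0,0,0],
  ],
  rot=[
    [0,0,0],
    [0,0,0],
    [0,0,0],
    [0,0,0],
    [0,0,0],
    [0,0,0],
  ],
  hand=[0,0,0,0,0,0],
)

```text
time_s: 6.32
tcp_pos: [0.4443, 0.0296, 0.0635]
orientation: [-90.0, 0.1, -9.2]
force: [-0.5, -0.3, -1.0]
finger_gap: 0.0482
```

```bash
python3 p.py 446,30,52,-9
```

```text
t 6.33 P [444.3  29.6  63.5] rpy [-90.     0.13  -9.24] gap 48.2 F [-0.5 -0.3 -1. ]
446,30,52,-9 turn_y -0.24 shift 1.6 11.5 0.7
```

play_rows(
  offset=[
    [0,5,0],
    [0,4,0],
    [0,2,0],
    [0,0,0],
  ],
  rot=[
    [0,0,0],
    [0,0,0],
    [0,0,0],
    [0,0,0],
  ],
  hand=[0,0,0,0],
)

```text
time_s: 6.82
tcp_pos: [0.4449, 0.0292, 0.0534]
orientation: [-90.0, -0.0, -9.3]
force: [-0.2, -0.2, -0.5]
finger_gap: 0.0482
```

play_rows(
  offset=[
    [0,1,0],
    [0,0,0],
  ],
  rot=[
    [0,0,0],
    [0,0,0],
  ],
  hand=[0,0],
)

```text
time_s: 7.08
tcp_pos: [0.4449, 0.0291, 0.0523]
orientation: [-90.0, -0.0, -9.3]
force: [-0.6, -0.0, -1.1]
finger_gap: 0.0483
```

play_rows(
  offset=[
    [0,1,0],
    [0,0.5,0],
    [0,0,0],
  ],
  rot=[
    [0,0,0],
    [0,0,0],
    [0,0,0],
  ],
  hand=[0,0,0],
)

```text
time_s: 7.45
tcp_pos: [0.4451, 0.0292, 0.0514]
orientation: [-90.0, 0.0, -9.3]
force: [-3.6, 0.1, 6.0]
finger_gap: 0.0482
```

play_rows(
  offset=[
    [0,0,0],
    [0,0,0],
    [0,0,0],
    [0,0,0],
    [0,0,0],
  ],
  rot=[
    [0,0,0],
    [0,0,0],
    [0,0,0],
    [0,0,0],
    [0,0,0],
  ],
  hand=[0.7,0.85,1,1,1],
)

```text
time_s: 8.07
tcp_pos: [0.4449, 0.0292, 0.0508]
orientation: [-90.0, -0.0, -9.3]
force: [-0.1, -0.6, -0.0]
finger_gap: 0.0857
```

play_rows(
  offset=[
    [0,-20,0],
    [0,-40,0],
    [0,-45,0],
    [0,-45,0],
  ],
  rot=[
    [0,0,0],
    [0,0,0],
    [0,0,0],
    [0,0,0],
  ],
  hand=[1,1,1,1],
)

```text
time_s: 8.57
tcp_pos: [0.4446, 0.0292, 0.2021]
orientation: [-90.0, 0.0, -9.3]
force: [0.9, -0.9, 0.0]
finger_gap: 0.0856
```

```bash
python3 p.py 470,-223,200,-16.3 470,-223,32,-16.3
```

```text
t 8.57 P [444.6  29.2 202.1] rpy [-90.     0.    -9.26] gap 85.6 F [ 0.9 -0.9  0. ]
470,-223,200,-16.3 turn_y 7.04 shift 95.1 2.1 -234.9
470,-223,32,-16.3 turn_y -0.0 shift 0.0 168.0 0.0
```

play_rows(
  offset=[
    [0,0,0],
    [19,0,-47],
    [19,0,-47],
    [19,0,-47],
    [19,0,-47],
    [19,0,-47],
    [0,0,0],
  ],
  rot=[
    [0,7,0],
    [0,0,0],
    [0,0,0],
    [0,0,0],
    [0,0,0],
    [0,0,0],
    [0,0,0],
  ],
  hand=[1,1,1,1,1,1,1],
)

```text
time_s: 9.45
tcp_pos: [0.4701, -0.2258, 0.2007]
orientation: [-90.0, 0.0, -16.5]
force: [-0.2, 0.6, 0.5]
finger_gap: 0.0855
```

```bash
python3 p.py 470,-223,200,-16.3; python3 - <<'E'
from h import *
from plant import *
c=read_camera("side"); print(cv2.imwrite('pics/s2.png',cv2.convertScaleAbs(cv2.resize(c['frame'][:,:,::-1],(800,600)),alpha=1.4)))
E
```

```text
t 9.45 P [ 470.1 -225.8  200.7] rpy [-9.002e+01  2.000e-02 -1.651e+01] gap 85.5 F [-0.2  0.6  0.5]
470,-223,200,-16.3 turn_y -0.21 shift -0.9 0.7 2.7
True
```

View pics/s2.png

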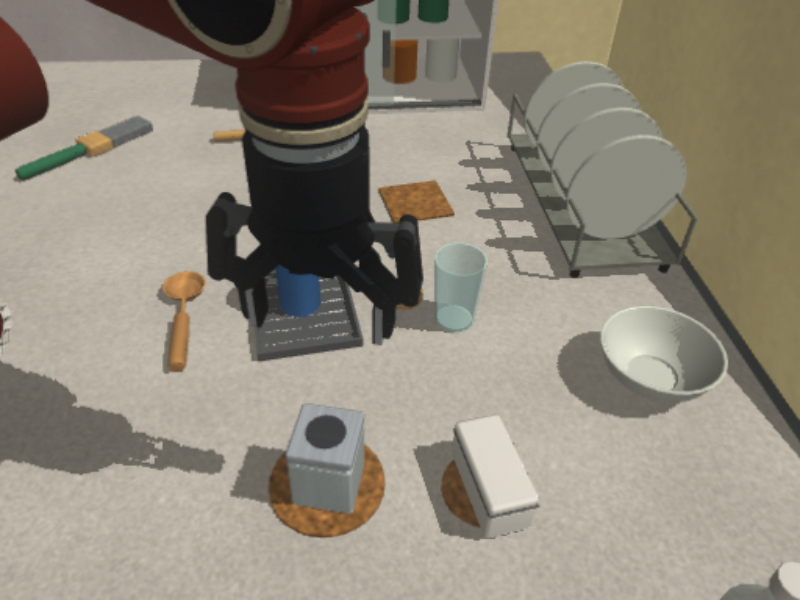

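play_rows(
  offset=[
    [-0.9,0,2.7],
    [0,30,0],
    [0,40,0],
    [0,40,0],
    [0,35,0],
    [0,23,0],
    [0,0,0],
  ],
  rot=[
    [0,0,0],
    [0,0,0],
    [0,0,0],
    [0,0,0],
    [0,0,0],
    [0,0,0],
    [0,0,0],
  ],
  hand=[1,1,1,1,1,1,1],
)

```text
time_s: 10.38
tcp_pos: [0.4686, -0.2177, 0.0308]
orientation: [-89.9, 0.3, -16.2]
force: [-0.0, 0.3, 0.4]
finger_gap: 0.0857
```

play_rows(
  offset=[
    [0,0,0],
    [0,0,0],
    [0,0,0],
    [0,0,0],
    [0,0,0],
  ],
  rot=[
    [0,0,0],
    [0,0,0],
    [0,0,0],
    [0,0,0],
    [0,0,0],
  ],
  hand=[0.6,0.4,0.2,0,0],
)

```text
time_s: 11.0
tcp_pos: [0.4715, -0.2207, 0.0347]
orientation: [-90.0, -0.2, -16.3]
force: [-0.4, 1.4, 7.0]
finger_gap: 0.0578
```

```bash
python3 p.py 470,-223,190,-16.3 470,-223,190,8.5 616.5,240.5,190,8.5 616.5,240.5,60,8.5
```

```text
t 11.0 P [ 471.5 -220.7   34.7] rpy [-90.01  -0.17 -16.27] gap 57.8 F [-0.4  1.4  7. ]
470,-223,190,-16.3 turn_y 0.03 shift -0.8 -155.3 -2.6
470,-223,190,8.5 turn_y -24.8 shift 0.0 -0.0 0.0
616.5,240.5,190,8.5 turn_y -0.0 shift 213.4 -0.0 436.8
616.5,240.5,60,8.5 turn_y -0.0 shift 0.0 130.0 0.0
```

play_rows(
  offset=[
    [0,-15,0],
    [0,-40,0],
    [0,-50,0],
    [0,-50,0],
    [0,0,0],
    [0,0,0],
    [0,0,0],
  ],
  rot=[
    [0,0,0],
    [0,0,0],
    [0,0,0],
    [0,0,0],
    [0,-8.3,0],
    [0,-8.3,0],
    [0,-8.2,0],
  ],
  hand=[0,0,0,0,0,0,0],
)

```text
time_s: 11.88
tcp_pos: [0.4697, -0.2201, 0.1882]
orientation: [-90.0, 0.0, 8.8]
force: [0.2, -0.5, -2.5]
finger_gap: 0.0577
```

play_rows(
  offset=[
    [26.4,0,54.6],
    [26.4,0,54.6],
    [26.4,0,54.6],
    [26.4,0,54.6],
    [26.4,0,54.6],
    [26.4,0,54.6],
    [26.4,0,54.6],
    [26.4,0,54.6],
  ],
  rot=[
    [0,0,0],
    [0,0,0],
    [0,0,0],
    [0,0,0],
    [0,0,0],
    [0,0,0],
    [0,0,0],
    [0,0,0],
  ],
  hand=[0,0,0,0,0,0,0,0],
)

```text
time_s: 12.88
tcp_pos: [0.6142, 0.2448, 0.1881]
orientation: [-90.0, 0.0, 8.5]
force: [0.7, 0.3, -0.5]
finger_gap: 0.0578
```

play_rows(
  offset=[
    [0,0,0],
    [0,30,0],
    [0,45,0],
    [0,30,0],
    [0,25,0],
    [0,0,0],
    [0,0,0],
  ],
  rot=[
    [0,0,0],
    [0,0,0],
    [0,0,0],
    [0,0,0],
    [0,0,0],
    [0,0,0],
    [0,0,0],
  ],
  hand=[0,0,0,0,0,0,0],
)

```text
time_s: 13.75
tcp_pos: [0.6149, 0.2428, 0.0593]
orientation: [-90.0, -0.1, 8.5]
force: [0.6, 0.6, -1.2]
finger_gap: 0.0576
```

```bash
python3 p.py 616.2,242.8,35,8.5
```

```text
t 13.75 P [614.9 242.8  59.3] rpy [-90.    -0.09   8.51] gap 57.6 F [ 0.6  0.6 -1.2]
616.2,242.8,35,8.5 turn_y 0.01 shift 1.3 24.3 -0.2
```

play_rows(
  offset=[
    [1.3,10,-0.2],
    [0,8,0],
    [0,3.5,0],
    [0,1,0],
    [0,1,0],
    [0,1,0],
    [0,0,0],
  ],
  rot=[
    [0,0,0],
    [0,0,0],
    [0,0,0],
    [0,0,0],
    [0,0,0],
    [0,0,0],
    [0,0,0],
  ],
  hand=[0,0,0,0,0,0,0],
)

```text
time_s: 14.62
tcp_pos: [0.6161, 0.2433, 0.0348]
orientation: [-90.0, -0.1, 8.5]
force: [-2.6, -0.8, 5.9]
finger_gap: 0.0575
```

Touching down (about 6 N). Release, and move to the wide cup's hover.

play_rows(
  offset=[
    [0,0,0],
    [0,0,0],
    [0,0,0],
    [0,0,0],
    [0,-20,0],
    [0,-45,0],
    [0,-50,0],
    [0,-40,0],
  ],
  rot=[
    [0,0,0],
    [0,0,0],
    [0,0,0],
    [0,0,0],
    [0,0,0],
    [0,0,0],
    [0,0,0],
    [0,0,0],
  ],
  hand=[0.8,0.9,1,1,1,1,1,1],
)

```text
time_s: 15.62
tcp_pos: [0.6163, 0.2434, 0.1928]
orientation: [-90.0, -0.2, 8.5]
force: [0.5, 0.4, 0.8]
finger_gap: 0.0854
```

```bash
python3 p.py 472.5,204.2,190,-2 472.5,204.2,18,-2
```

```text
t 15.62 P [616.3 243.4 192.8] rpy [-89.97  -0.23   8.54] gap 85.4 F [0.5 0.4 0.8]
472.5,204.2,190,-2 turn_y 10.54 shift -142.4 2.8 -44.2
472.5,204.2,18,-2 turn_y -0.0 shift 0.0 172.0 0.0
```

play_rows(
  offset=[
    [0,0,0],
    [-35.5,0,-11],
    [-35.5,0,-11],
    [-35.5,0,-11],
    [-35.5,0,-11],
    [0,0,0],
  ],
  rot=[
    [0,10.5,0],
    [0,0,0],
    [0,0,0],
    [0,0,0],
    [0,0,0],
    [0,0,0],
  ],
  hand=[1,1,1,1,1,1],
)

```text
time_s: 16.38
tcp_pos: [0.4707, 0.2038, 0.1895]
orientation: [-90.0, -0.1, -1.9]
force: [0.2, -0.4, -0.0]
finger_gap: 0.0852
```

```bash
python3 p.py 472.5,204.2,190,-2 472.5,204.2,18,-2
```

```text
t 16.38 P [470.7 203.8 189.5] rpy [-89.97  -0.1   -1.94] gap 85.2 F [ 0.2 -0.4 -0. ]
472.5,204.2,190,-2 turn_y 0.06 shift 1.8 -0.5 0.4
472.5,204.2,18,-2 turn_y -0.0 shift 0.0 172.0 0.0
```

play_rows(
  offset=[
    [1.8,0,0.4],
    [0,40,0],
    [0,50,0],
    [0,30,0],
    [0,30,0],
    [0,20,0],
    [0,0,0],
  ],
  rot=[
    [0,0,0],
    [0,0,0],
    [0,0,0],
    [0,0,0],
    [0,0,0],
    [0,0,0],
    [0,0,0],
  ],
  hand=[1,1,1,1,1,1,1],
)

```text
time_s: 17.25
tcp_pos: [0.4736, 0.2042, 0.0168]
orientation: [-90.1, 0.2, -2.0]
force: [0.7, 0.4, 0.2]
finger_gap: 0.0855
```

play_rows(
  offset=[
    [0,0,0],
    [0,0,0],
    [0,0,0],
    [0,0,0],
    [0,0,0],
  ],
  rot=[
    [0,0,0],
    [0,0,0],
    [0,0,0],
    [0,0,0],
    [0,0,0],
  ],
  hand=[0.7,0.5,0.2,0,0],
)

```text
time_s: 17.88
tcp_pos: [0.4754, 0.2047, 0.0199]
orientation: [-89.9, -0.2, -2.0]
force: [2.3, 0.6, 7.2]
finger_gap: 0.0637
```

```bash
python3 p.py 472.5,204.2,150,-2 467.7,-221,150,-2
```

```text
t 17.88 P [475.4 204.7  19.9] rpy [-89.94  -0.18  -1.96] gap 63.7 F [2.3 0.6 7.2]
472.5,204.2,150,-2 turn_y 0.04 shift -2.8 -130.1 -0.6
467.7,-221,150,-2 turn_y -0.0 shift 10.0 -0.0 -425.1
```

play_rows(
  offset=[
    [0,-15,0],
    [0,-40,0],
    [0,-55,0],
    [0,-50,0],
    [0,0,0],
  ],
  rot=[
    [0,0,0],
    [0,0,0],
    [0,0,0],
    [0,0,0],
    [0,0,0],
  ],
  hand=[0,0,0,0,0],
)

```text
time_s: 18.5
tcp_pos: [0.4764, 0.2051, 0.1841]
orientation: [-89.8, -0.5, -2.0]
force: [1.2, -0.1, -1.4]
finger_gap: 0.0636
```

play_rows(
  offset=[
    [0.9,0,-53.2],
    [0.9,0,-53.2],
    [0.9,0,-53.2],
    [0.9,0,-53.2],
    [0.9,0,-53.2],
    [0.9,0,-53.2],
    [0.9,0,-53.2],
    [0.9,0,-53.2],
  ],
  rot=[
    [0,0,0],
    [0,0,0],
    [0,0,0],
    [0,0,0],
    [0,0,0],
    [0,0,0],
    [0,0,0],
    [0,0,0],
  ],
  hand=[0,0,0,0,0,0,0,0],
)

```text
time_s: 19.5
tcp_pos: [0.465, -0.2222, 0.1764]
orientation: [-89.9, 0.2, -2.0]
force: [1.3, 0.4, -1.0]
finger_gap: 0.0639
```

play_rows(
  offset=[
    [0,0,0],
    [0,40,0],
    [0,50,0],
    [0,30,0],
    [0,20,0],
    [0,0,0],
    [0,0,0],
  ],
  rot=[
    [0,0,0],
    [0,0,0],
    [0,0,0],
    [0,0,0],
    [0,0,0],
    [0,0,0],
    [0,0,0],
  ],
  hand=[0,0,0,0,0,0,0],
)

```text
time_s: 20.38
tcp_pos: [0.4666, -0.2207, 0.0387]
orientation: [-90.0, -0.0, -1.9]
force: [0.3, 0.5, -0.5]
finger_gap: 0.0641
```

```bash
python3 p.py 467.7,-220.5,20,-2
```

```text
t 20.38 P [ 466.6 -220.7   38.7] rpy [-9.00e+01 -1.00e-02 -1.93e+00] gap 64.1 F [ 0.3  0.5 -0.5]
467.7,-220.5,20,-2 turn_y 0.07 shift 1.1 18.7 0.3
```

play_rows(
  offset=[
    [1.1,10,0.3],
    [0,5,0],
    [0,2,0],
    [0,1,0],
    [0,1,0],
    [0,1,0],
    [0,0,0],
  ],
  rot=[
    [0,0,0],
    [0,0,0],
    [0,0,0],
    [0,0,0],
    [0,0,0],
    [0,0,0],
    [0,0,0],
  ],
  hand=[0,0,0,0,0,0,0],
)

```text
time_s: 21.25
tcp_pos: [0.4682, -0.2214, 0.0199]
orientation: [-90.0, -0.0, -2.0]
force: [-3.7, 0.3, 7.8]
finger_gap: 0.0635
```

play_rows(
  offset=[
    [0,0,0],
    [0,0,0],
    [0,0,0],
    [0,0,0],
    [0,-20,0],
    [0,-45,0],
    [0,-50,0],
    [0,-50,0],
  ],
  rot=[
    [0,0,0],
    [0,0,0],
    [0,0,0],
    [0,0,0],
    [0,0,0],
    [0,0,0],
    [0,0,0],
    [0,0,0],
  ],
  hand=[0.85,0.95,1,1,1,1,1,1],
)

```text
time_s: 22.25
tcp_pos: [0.4673, -0.2208, 0.1846]
orientation: [-90.0, 0.0, -2.0]
force: [0.8, -1.3, -0.4]
finger_gap: 0.0853
```

```bash
python3 p.py 619,-243,190,9 619,-243,15,9;  python3 - <<'E'
from h import *
from plant import *
for n in("side","top"):
    c=read_camera(n); pickle.dump(c,open(n+'1.pkl','wb'));f=c['frame'][:,:,::-1]
    if n=='side': a=f
    else: b=f
a=cv2.resize(a[70:360,140:350],(430,594));b=cv2.resize(b[130:260,120:200],(366,594))
cv2.imwrite('pics/s3.png',cv2.convertScaleAbs(np.hstack([a,b]),alpha=1.4))
E
```

```text
t 22.25 P [ 467.3 -220.8  184.6] rpy [-8.999e+01  1.000e-02 -1.970e+00] gap 85.3 F [ 0.8 -1.3 -0.4]
619,-243,190,9 turn_y -10.97 shift 146.3 -5.4 -45.6
619,-243,15,9 turn_y -0.0 shift 0.0 175.0 0.0
```

View pics/s3.png

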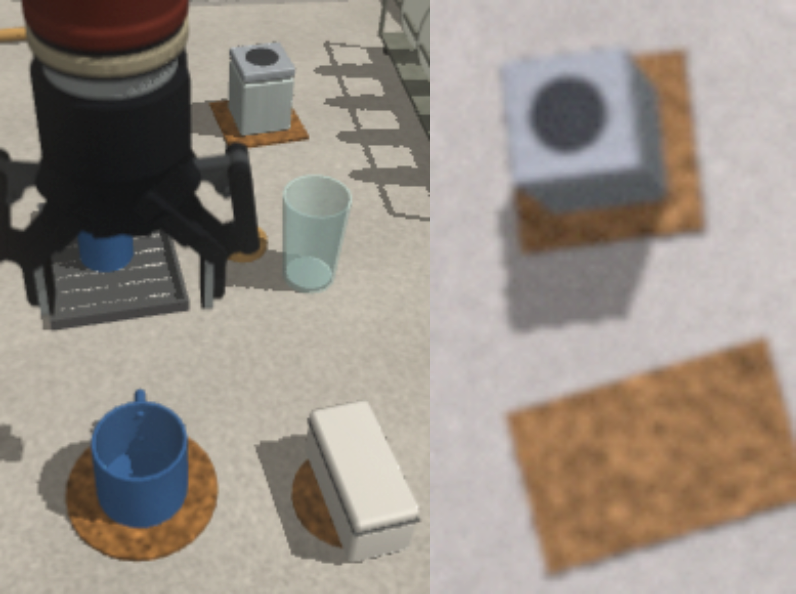

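```bash
python3 - <<'E'
from h import *
T=pickle.load(open('top1.pkl','rb'));S=pickle.load(open('side1.pkl','rb'))
A=lambda L:(np.array(L,float)-(430,0)+.5)/4.572-.5+(120,130)
def q(n,px,z):
    p=cast(T,A(px),z)*1000;e=np.roll(p,-1,0)-p
    print(n,p.mean(0).round(1),np.hypot(*e.T).round(1),(np.degrees(np.arctan2(e[:,1],e[:,0]))%90).round(1))
q('tin',[(500,63),(632,47),(646,170),(513,187)],.084)
print('lid disc',cast(T,A([(568,113)]),.084)*1000)
s=cast(T,A([(688,50),(705,232),(522,253)]),.004)*1000
print('sq',(s[0]+s[2])/2,np.degrees(np.arctan2(*(s[0]-s[1])[::-1])))
for nm,c in(('T',T),('S',S)):
    for b in blobs(mask(c,*CORK)):
        p=cast(c,b,.004);r=rect(p)
        if abs(r[0]-470)<30 and abs(r[1]-209)<30 or abs(r[0]-617)<30 and abs(r[1]-240)<30 or (abs(r[0]-467)<30 and abs(r[1]+221)<30): print(nm,r)
        if nm=='S' and abs(r[0]-467)<30 and abs(r[1]+221)<30:
            hp=cv2.convexHull((p*1e4).astype(np.float32))[:,0]/1e4;f=circ(hp,.055);print('large',f.x*1000)
    for b in blobs(mask(c,*BLUE)):
        print(nm,'blue',b.mean(0),b.min(0),b.max(0))
# wide cup side view: rim circle by points in picture
B=lambda L:(np.array(L,float)+.5)*(210/430,290/594)-.5+(140,70)
f=circ(cast(S,B([(92,446),(105,420),(140,403),(175,418),(188,446),(97,461),(140,487),(183,461)]),.062),.033);print('wide rim',f.x*1000,(f.fun*1000).round(1))
E
```

```text
tin [616.3 238.3] [60.  56.9 60.  57.3] [7.8 8.8 8.2 8.7]
lid disc [[617.83278995 240.45217883]]
sq [616.47990479 240.15119021] 7.440535660796552
T (469.7, 209.5, 77.8, 127.3, 17.4)
T (616.3, 241.5, 87.2, 86.5, 8.7)
T blue [246.01204819 240.01204819] [228. 229.] [261. 253.]
T blue [363.71428571 230.04395604] [345. 217.] [381. 246.]
S (468.5, -229.2, 108.6, 94.4, 1.2)
large [ 468.36377653 -221.06630572]
S (616.6, 239.1, 91.2, 93.2, 7.9)
S blue [208.06626506 294.75301205] [185. 261.] [230. 326.]
S blue [190.83783784 191.62162162] [178. 183.] [204. 202.]
wide rim [ 469.46576706 -223.87012363] [-0.3 -0.5  1.6 -1.6 -0.5 -1.7  0.8 -0.5]
```

play_rows(
  offset=[
    [0,0,0],
    [0,0,0],
    [36.6,-1,-11.4],
    [36.6,-1,-11.4],
    [36.6,-1,-11.4],
    [36.6,-1,-11.4],
    [0,0,0],
  ],
  rot=[
    [0,-5.5,0],
    [0,-5.5,0],
    [0,0,0],
    [0,0,0],
    [0,0,0],
    [0,0,0],
    [0,0,0],
  ],
  hand=[1,1,1,1,1,1,1],
)

```text
time_s: 23.22
tcp_pos: [0.6206, -0.243, 0.1857]
orientation: [-89.9, 0.1, 9.1]
force: [-0.5, 1.1, 0.9]
finger_gap: 0.0855
```

```bash
python3 p.py 619,-242.5,190,9 619,-242.5,15,9
```

```text
t 23.23 P [ 620.6 -243.   185.7] rpy [-8.994e+01  7.000e-02  9.090e+00] gap 85.5 F [-0.5  1.1  0.9]
619,-242.5,190,9 turn_y 0.09 shift -1.5 -4.3 0.7
619,-242.5,15,9 turn_y -0.0 shift 0.0 175.0 0.0
```

play_rows(
  offset=[
    [-1.5,0,0.4],
    [0,40,0],
    [0,50,0],
    [0,35,0],
    [0,30,0],
    [0,15,0],
    [0,0,0],
  ],
  rot=[
    [0,0,0],
    [0,0,0],
    [0,0,0],
    [0,0,0],
    [0,0,0],
    [0,0,0],
    [0,0,0],
  ],
  hand=[1,1,1,1,1,1,1],
)

```text
time_s: 24.1
tcp_pos: [0.6166, -0.2425, 0.0164]
orientation: [-89.9, 0.1, 9.0]
force: [1.2, -0.6, 0.7]
finger_gap: 0.0854
```

play_rows(
  offset=[
    [0,0,0],
    [0,0,0],
    [0,0,0],
    [0,0,0],
    [0,0,0],
    [0,0,0],
  ],
  rot=[
    [0,0,0],
    [0,0,0],
    [0,0,0],
    [0,0,0],
    [0,0,0],
    [0,0,0],
  ],
  hand=[0.6,0.4,0.2,0,0,0],
)

```text
time_s: 24.85
tcp_pos: [0.619, -0.2435, 0.0192]
orientation: [-90.1, -0.1, 9.0]
force: [-1.0, 1.2, 6.4]
finger_gap: 0.0455
```

```bash
python3 p.py 619,-242.5,190,9 469.7,209.3,190,17.3
```

```text
t 24.85 P [ 619.  -243.5   19.2] rpy [-90.1   -0.13   9.04] gap 45.5 F [-1.   1.2  6.4]
619,-242.5,190,9 turn_y 0.04 shift 0.1 -170.8 1.0
469.7,209.3,190,17.3 turn_y -8.3 shift -8.2 -0.0 475.8
```

play_rows(
  offset=[
    [0,-15,0],
    [0,-45,0],
    [0,-55,0],
    [0,-55,0],
    [0,0,0],
  ],
  rot=[
    [0,0,0],
    [0,0,0],
    [0,0,0],
    [0,0,0],
    [0,-8.3,0],
  ],
  hand=[0,0,0,0,0],
)

```text
time_s: 25.48
tcp_pos: [0.6207, -0.2443, 0.1955]
orientation: [-90.5, -0.5, 17.6]
force: [-0.0, -0.3, -1.3]
finger_gap: 0.0458
```

play_rows(
  offset=[
    [-1,0,59.5],
    [-1,0,59.5],
    [-1,0,59.5],
    [-1,0,59.5],
    [-1,0,59.5],
    [-1,0,59.5],
    [-1,0,59.5],
    [-1,0,59.5],
  ],
  rot=[
    [0,0,0],
    [0,0,0],
    [0,0,0],
    [0,0,0],
    [0,0,0],
    [0,0,0],
    [0,0,0],
    [0,0,0],
  ],
  hand=[0,0,0,0,0,0,0,0],
)

```text
time_s: 26.48
tcp_pos: [0.467, 0.2107, 0.1876]
orientation: [-90.0, -0.0, 17.3]
force: [0.7, 1.4, -1.2]
finger_gap: 0.0456
```

play_rows(
  offset=[
    [0,0,0],
    [0,40,0],
    [0,50,0],
    [0,35,0],
    [0,20,0],
    [0,0,0],
    [0,0,0],
  ],
  rot=[
    [0,0,0],
    [0,0,0],
    [0,0,0],
    [0,0,0],
    [0,0,0],
    [0,0,0],
    [0,0,0],
  ],
  hand=[0,0,0,0,0,0,0],
)

```text
time_s: 27.35
tcp_pos: [0.4693, 0.2088, 0.0435]
orientation: [-90.0, -0.1, 17.3]
force: [0.0, 0.0, -0.5]
finger_gap: 0.0458
```

```bash
python3 p.py 469.7,208.8,19,17.3
```

```text
t 27.35 P [469.3 208.8  43.5] rpy [-90.01  -0.1   17.29] gap 45.8 F [ 0.   0.  -0.5]
469.7,208.8,19,17.3 turn_y -0.01 shift 0.4 24.5 -0.1
```

play_rows(
  offset=[
    [0.4,12,0],
    [0,8,0],
    [0,2.5,0],
    [0,1,0],
    [0,1,0],
    [0,1,0],
    [0,0,0],
  ],
  rot=[
    [0,0,0],
    [0,0,0],
    [0,0,0],
    [0,0,0],
    [0,0,0],
    [0,0,0],
    [0,0,0],
  ],
  hand=[0,0,0,0,0,0,0],
)

```text
time_s: 28.22
tcp_pos: [0.4696, 0.2096, 0.0192]
orientation: [-90.0, -0.0, 17.4]
force: [-6.2, -1.4, 13.7]
finger_gap: 0.0455
```

play_rows(
  offset=[
    [0,-0.7,0],
    [0,0,0],
    [0,0,0],
    [0,0,0],
    [0,-20,0],
    [0,-45,0],
    [0,-55,0],
    [0,-55,0],
  ],
  rot=[
    [0,0,0],
    [0,0,0],
    [0,0,0],
    [0,0,0],
    [0,0,0],
    [0,0,0],
    [0,0,0],
    [0,0,0],
  ],
  hand=[0,0.7,0.9,1,1,1,1,1],
)

```text
time_s: 29.22
tcp_pos: [0.4683, 0.2091, 0.1937]
orientation: [-90.0, 0.0, 17.3]
force: [1.0, -0.2, -0.4]
finger_gap: 0.0853
```

```bash
python3 p.py 445,30,190,-9 445,30,48,-9; python3 - <<'E'
from h import *
from plant import *
c=read_camera("top"); pickle.dump(c,open('top2.pkl','wb'))
for b in blobs(mask(c,*BLUE)): print(b.mean(0),b.min(0),b.max(0))
f=c['frame'][:,:,::-1]
a=cv2.resize(f[150:260,340:415],(400,587),interpolation=cv2.INTER_CUBIC);b=cv2.resize(f[170:280,200:275],(400,587),interpolation=cv2.INTER_CUBIC)
cv2.imwrite('pics/t3.png',cv2.convertScaleAbs(np.hstack([b,a]),alpha=1.4))
E
```

```text
t 29.23 P [468.3 209.1 193.7] rpy [-9.000e+01  4.000e-02  1.733e+01] gap 85.3 F [ 1.  -0.2 -0.4]
445,30,190,-9 turn_y 26.33 shift 5.0 3.7 -180.5
445,30,48,-9 turn_y -0.0 shift 0.0 142.0 0.0
[245.97530864 240.12345679] [228. 229.] [261. 253.]
[367.34313725 231.93137255] [345. 217.] [387. 247.]
```

View pics/t3.png

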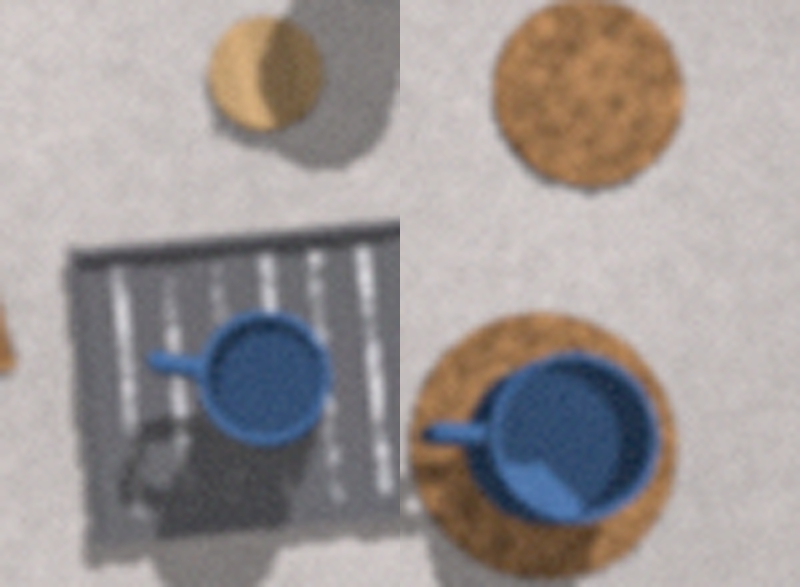

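```bash
python3 - <<'E'
from h import *
T=pickle.load(open('top2.pkl','rb'))
A=lambda L,o:(np.array(L,float)+.5)/5.335-.5+o
print('wide',cast(T,A([(172,438)],(340,150)),.062)*1000,'tall',cast(T,A([(265,378)],(200,170)),.096)*1000,'small',cast(T,A([(189,93)],(340,150)),.004)*1000,'large',cast(T,A([(144,445)],(340,150)),.004)*1000)
for b in blobs(mask(T,*CORK)):
    p=cast(T,b,.004);m=p.mean(0)
    for n,q,r in(('small',(.616,-.242),.04),('large',(.468,-.221),.055)):
        if np.hypot(*(m-q))<.02: 
            hp=cv2.convexHull((p*1e4).astype(np.float32))[:,0]/1e4;f=circ(hp,r);print(n,f.x*1000,f.fun.mean()*1000)
E
```

```text
wide [[ 467.66832886 -218.01313138]] tall [[444.65182141  32.70296013]] small [[ 614.17322589 -239.95734921]] large [[ 468.16530677 -219.57149364]]
large [ 467.30224958 -221.0437682 ] -1.6450957369417543
small [ 614.08242986 -241.50055765] -1.4136133981864132
```

play_rows(
  offset=[
    [0,0,0],
    [0,0,0],
    [0,0,0],
    [1.2,0,-45],
    [1.2,0,-45],
    [1.3,0,-45],
    [1.3,0,-45],
    [0,0,0],
  ],
  rot=[
    [0,8.8,0],
    [0,8.8,0],
    [0,8.7,0],
    [0,0,0],
    [0,0,0],
    [0,0,0],
    [0,0,0],
    [0,0,0],
  ],
  hand=[1,1,1,1,1,1,1,1],
)

```text
time_s: 30.28
tcp_pos: [0.4453, 0.0286, 0.1921]
orientation: [-90.0, -0.0, -9.2]
force: [-0.3, 0.7, 0.7]
finger_gap: 0.0853
```

```bash
python3 p.py 445,30,190,-9 445,30,48,-9
```

```text
t 30.27 P [445.3  28.6 192.1] rpy [-9.002e+01 -1.000e-02 -9.220e+00] gap 85.3 F [-0.3  0.7  0.7]
445,30,190,-9 turn_y -0.22 shift -0.6 2.1 1.4
445,30,48,-9 turn_y -0.0 shift 0.0 142.0 0.0
```

play_rows(
  offset=[
    [-0.6,0,2],
    [0,30,0],
    [0,40,0],
    [0,35,0],
    [0,27,0],
    [0,12,0],
    [0,0,0],
  ],
  rot=[
    [0,0,0],
    [0,0,0],
    [0,0,0],
    [0,0,0],
    [0,0,0],
    [0,0,0],
    [0,0,0],
  ],
  hand=[1,1,1,1,1,1,1],
)

```text
time_s: 31.15
tcp_pos: [0.4449, 0.0335, 0.048]
orientation: [-90.0, 0.1, -8.9]
force: [0.5, 0.1, 0.1]
finger_gap: 0.0857
```

play_rows(
  offset=[
    [0,0,0],
    [0,0,0],
    [0,0,0],
    [0,0,0],
    [0,0,0],
    [0,0,0],
  ],
  rot=[
    [0,0,0],
    [0,0,0],
    [0,0,0],
    [0,0,0],
    [0,0,0],
    [0,0,0],
  ],
  hand=[0.4,0.3,0.2,0,0,0],
)

```text
time_s: 31.9
tcp_pos: [0.4464, 0.0326, 0.0499]
orientation: [-90.0, -0.1, -9.0]
force: [-1.2, 0.1, 6.7]
finger_gap: 0.0482
```

```bash
python3 p.py 614.7,-241.7,190,-9
```

```text
t 31.9 P [446.4  32.6  49.9] rpy [-89.98  -0.13  -8.97] gap 48.2 F [-1.2  0.1  6.7]
614.7,-241.7,190,-9 turn_y 0.03 shift 209.1 -140.1 -244.6
```

play_rows(
  offset=[
    [0,-15,0],
    [0,-40,0],
    [0,-50,0],
    [0,-35,0],
    [34.8,0,-40.6],
    [34.8,0,-40.6],
    [34.8,0,-40.6],
    [34.8,0,-40.6],
  ],
  rot=[
    [0,0,0],
    [0,0,0],
    [0,0,0],
    [0,0,0],
    [0,0,0],
    [0,0,0],
    [0,0,0],
    [0,0,0],
  ],
  hand=[0,0,0,0,0,0,0,0],
)

```text
time_s: 32.9
tcp_pos: [0.558, -0.1509, 0.1889]
orientation: [-90.0, -0.0, -9.0]
force: [0.9, 0.8, -0.7]
finger_gap: 0.0484
```

play_rows(
  offset=[
    [34.8,0,-40.6],
    [34.8,0,-40.6],
    [0,0,0],
    [0,40,0],
    [0,45,0],
    [0,30,0],
    [0,0,0],
    [0,0,0],
  ],
  rot=[
    [0,0,0],
    [0,0,0],
    [0,0,0],
    [0,0,0],
    [0,0,0],
    [0,0,0],
    [0,0,0],
    [0,0,0],
  ],
  hand=[0,0,0,0,0,0,0,0],
)

```text
time_s: 33.9
tcp_pos: [0.6144, -0.2404, 0.0755]
orientation: [-90.0, -0.1, -8.9]
force: [0.1, 0.1, 0.2]
finger_gap: 0.048
```

```bash
python3 p.py 614.7,-241.2,50,-9
```

```text
t 33.9 P [ 614.4 -240.4   75.5] rpy [-90.04  -0.12  -8.94] gap 48.0 F [0.1 0.1 0.2]
614.7,-241.2,50,-9 turn_y 0.06 shift 0.5 25.5 -0.8
```

play_rows(
  offset=[
    [0.5,12,-0.8],
    [0,9,0],
    [0,2.5,0],
    [0,1,0],
    [0,1,0],
    [0,1,0],
    [0,0,0],
  ],
  rot=[
    [0,0,0],
    [0,0,0],
    [0,0,0],
    [0,0,0],
    [0,0,0],
    [0,0,0],
    [0,0,0],
  ],
  hand=[0,0,0,0,0,0,0],
)

```text
time_s: 34.78
tcp_pos: [0.6147, -0.2417, 0.05]
orientation: [-90.0, -0.0, -9.0]
force: [-5.3, 2.6, 12.1]
finger_gap: 0.0485
```

play_rows(
  offset=[
    [0,-0.5,0],
    [0,0,0],
    [0,0,0],
    [0,0,0],
    [0,-20,0],
    [0,-45,0],
    [0,-50,0],
    [0,-55,0],
  ],
  rot=[
    [0,0,0],
    [0,0,0],
    [0,0,0],
    [0,0,0],
    [0,0,0],
    [0,0,0],
    [0,0,0],
    [0,0,0],
  ],
  hand=[0,0.7,0.85,1,1,1,1,1],
)

```text
time_s: 35.78
tcp_pos: [0.6138, -0.2412, 0.2202]
orientation: [-90.0, -0.0, -9.0]
force: [1.2, -0.7, 0.1]
finger_gap: 0.0857
```

play_rows(
  offset=[
    [-36,0,-45],
    [-36,0,-45],
    [-36,0,-45],
    [-36,0,-45],
    [-36,0,-45],
    [-36,0,-45],
    [-36,0,-45],
    [-36,0,-45],
  ],
  rot=[
    [0,0,0],
    [0,0,0],
    [0,0,0],
    [0,0,0],
    [0,0,0],
    [0,0,0],
    [0,0,0],
    [0,0,0],
  ],
  hand=[1,1,1,1,1,1,1,1],
)

```text
time_s: 36.78
tcp_pos: [0.272, -0.5534, 0.2195]
orientation: [-90.1, -0.1, -9.0]
force: [-0.1, -0.2, -0.1]
finger_gap: 0.0854
```

```bash
python3 - <<'E'
from h import *
from plant import *
for n in("side","top"):
    c=read_camera(n); pickle.dump(c,open(n+'9.pkl','wb'));f=c['frame'][:,:,::-1]
    if n=='side': cv2.imwrite('pics/s9.png',cv2.convertScaleAbs(cv2.resize(f,(800,600)),alpha=1.4))
    else:
        a=cv2.resize(f[135:255,125:205],None,fx=5,fy=5,interpolation=cv2.INTER_CUBIC);b=cv2.resize(f[145:265,340:415],None,fx=5,fy=5,interpolation=cv2.INTER_CUBIC)
        cv2.imwrite('pics/t9.png',cv2.convertScaleAbs(np.hstack([a,b]),alpha=1.4))
E
```

```text
(no output)
```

View pics/s9.png

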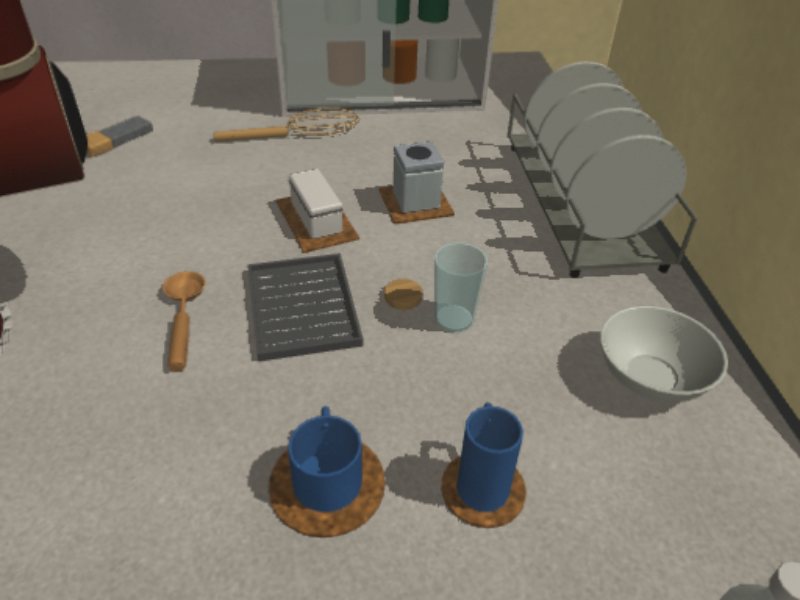

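View pics/t9.png

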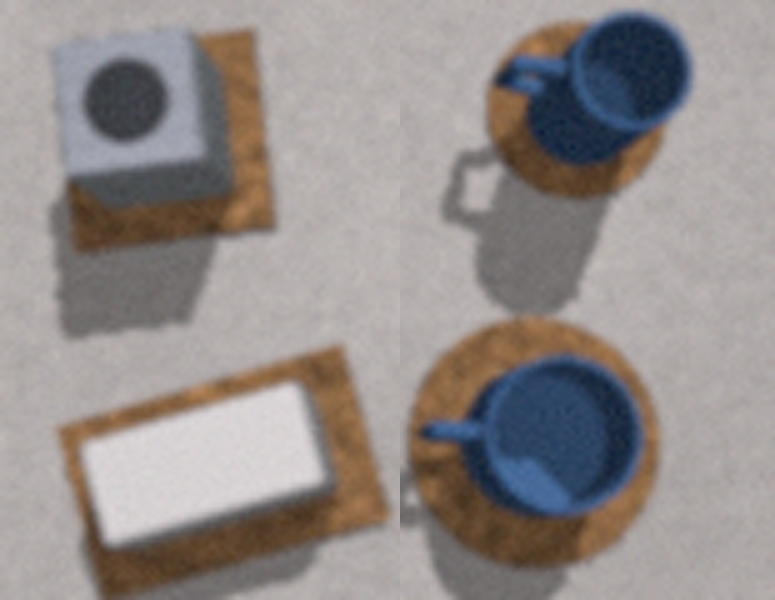

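```bash
python3 - <<'E'
from h import *
T=pickle.load(open('top9.pkl','rb'));S=pickle.load(open('side9.pkl','rb'))
A=lambda L,o:(np.array(L,float)+.5)/5-.5+o
R=(340,145);L=(125,135)
def q(n,px,z):
    p=cast(T,A(px,L),z)*1000;e=np.roll(p,-1,0)-p
    print(n,p.mean(0).round(1),np.hypot(*e.T).round(1),(np.degrees(np.arctan2(e[:,1],e[:,0]))%90).round(1))
q('box',[(80,444),(299,382),(330,488),(107,550)],.054)
q('tin',[(53,47),(192,30),(208,158),(71,177)],.084)
print('disc',cast(T,A([(125,100)],L),.084)*1000)
for n,c,z in(('tall',(232,71),.096),('wide',(161,436),.062)): print(n,cast(T,A([c],R),z)*1000)
C=S['camera_matrix']
V=lambda p:(np.array(p,float)+.5)*.64-.5
o=S['pose'][:2,3]
for n,edge,r in(('tall',(485,509),.025),('wide',(326,508),.033)):
    p=cast(S,V([edge]),.004)[0];d=(p-o)/np.hypot(*(p-o));print(n,'side foot centre',(p+d*r)*1000)
for n,c in(('T',T),('S',S)):
    m=mask(c,*CORK)
    for b in blobs(m):
        p=cast(c,b,.004);mm=p.mean(0)
        for k,g,r in(('small',(.615,-.242),.04),('large',(.468,-.221),.055)):
            if np.hypot(*(mm-g))<.03:
                hp=cv2.convexHull((p*1e4).astype(np.float32))[:,0]/1e4;print(n,k,circ(hp,r).x*1000)
E
```

```text
box [469.6 208.1] [94.4 46.1 95.5 45.6] [16.8 18.2 16.5 16.8]
tin [616.1 238.3] [57.8 54.2 56.6 55.2] [ 7.9  9.4  8.8 10.6]
disc [[617.25202232 240.8238188 ]]
tall [[ 613.61989552 -241.1249547 ]]
wide [[ 467.44753034 -217.94116523]]
tall side foot centre [ 621.56061735 -240.64321121]
wide side foot centre [ 465.38221406 -215.24582851]
T large [ 467.57760601 -221.09395324]
T small [ 617.68802024 -240.92983046]
S small [ 614.8632497  -241.62525312]
S large [ 468.32343717 -221.07202972]
```

```bash
python3 - <<'E'
from h import *
T=pickle.load(open('top9.pkl','rb'));S=pickle.load(open('side9.pkl','rb'))
o=S['pose'][:2,3]
for b in blobs(mask(S,(95,80,20),(130,255,255))):
    i=np.where(b[:,1]>=b[:,1].max()-0)[0]; e=np.array([b[i,0].mean(),b[:,1].max()+.5])
    p=cast(S,[e],.004)[0]; d=(p-o)/np.hypot(*(p-o)); print('S',b.mean(0).round(),'foot, r33/r25',(p+d*.033)*1e3,(p+d*.025)*1e3)
m=mask(T,(95,80,20),(130,255,255))
for n,r,z,row in(('wide',.033,.062,None),('tall',.025,.096,None)):
    for b in blobs(m):
        P=cast(T,b,z); 
        g=(.468,-.221) if n=='wide' else (.615,-.242)
        if np.hypot(*(P.mean(0)-g))>.03: continue
        # outer rim half (away from camera nadir): far side points
        P=cast(T,b+np.sign(b-b.mean(0))*.5,z)
        far=P[(P[:,1]<P[:,1].min()+r*.9)]
        f=circ(far,r);print('T rim',n,f.x*1e3,'res',(abs(f.fun)*1e3).max())
E
```

```text
S [208. 294.] foot, r33/r25 [ 464.55578849 -217.65062737] [ 464.81414653 -225.64645448]
S [312. 293.] foot, r33/r25 [ 624.70788492 -234.72594717] [ 621.69113492 -242.13534792]
T rim wide [ 468.12793014 -217.35363387] res 1.3468870212654458
T rim tall [ 613.59095253 -239.59425316] res 1.7314876432600115
```

```bash
python3 -c "
from plant import *
print(hand_in())"
```

```text
the job is handed in; nothing more can be done
None
```

All four items now stand upright on their own mats, and I handed the job in after about 37 s of robot time. The tall cup waited in the tray while I moved the tin, then the wide cup, then the box. The tall cup went to the small round mat last. The gripper then backed well clear, and the glass is still standing where it was.

My last checks, made from the pictures:

| Item | Offset from mat centre | Turn against the mat |
|---|---|---|
| Tin | about 1–2 mm | about 1° |
| Oblong box | about 1 mm | within about 1° |
| Tall cup | about 1–2 mm (top camera) | – |
| Wide cup | about 3 mm towards +y | – |

- **Wide cup:** this is the least centred item. I judged 3 mm acceptable and did not re-place it. The checks disagreed: both cameras finally put it about 3 mm off. An earlier side-camera reading put it about 3 mm off the other way, and the gripper position at release put it on centre.
- **Tall cup:** a rough side-camera reading of its foot put it about 7 mm off in x. I took that as noise, because the top camera and the gripper position at release both put it within about 2 mm.

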